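# Find a rebuilt tonearm's balance point and slide its pivot saddle there

### The arm

A 6-joint arm with a two-finger parallel gripper is mounted at the origin on a cart in front of the work surface, level with it; the furniture and walls round the work are solid. World frame = base frame: x ahead of the robot, y to its left, z up, the work surface at z = 0. Lengths are in m, angles in degrees, forces in N, time in s.
With the tool pointing down it reaches from about 0.25 to 0.725 m from the base axis. Payload 9.7 kg.
Tool frame: the origin (TCP) lies midway between the tips of the shut fingers; the grasp point (between the pads) lies 19 mm behind it; z points along the fingers, y is the line along which they close (so a half turn about z gives the same grasp; the last joint's range is limited). The gripper opens to 85 mm and grips with 20 to 120 N. Pads are 22 mm wide; open, the fingers measure 114 mm over their backs; the gripper's body (76 mm by 85 mm) begins 54 mm behind the grasp point. The pads swing forward as they close: fully open they stand 13 mm farther back than shut.
Start: joints at [-68.698, 4.979, 10.078, 95.1, 0, 90], TCP at [0.2, -0.512, 0.195] pointing down, gripper open.
Joint ranges: [-179.16, 179.16], [-48.56, 103.87], [-65.8, 70.77], [-126.05, 130.52], [-82.76, 87.17], [-180, 180]. Speed limits (degrees/s): [127.2, 127.2, 147.25, 180, 180, 180].

### API

Orientations are given as [roll, pitch, yaw] about the fixed x, y, z axes, in that order (R = Rz(yaw) Ry(pitch) Rx(roll)).
In Python, from workcell import bot gives the robot as it stands.
- The arm moves only by the shell command python3 -m crank 'ROWS' [FORCE]. ROWS is JSON, a list of rows, each an object with "gripper": the finger opening in mm, from 0 to 85.4; "travel": the shift along the tool's x, y, z in mm, a list of three; "twist": the turn, a rotation vector about the tool's x, y, z in rad, a list of three. In form: [{"gripper": gripper, "travel": [tx, ty, tz], "twist": [rx, ry, rz]}, ...]. A call has 1 to 12 rows; each row shifts and turns the commanded pose from where the row before left it, along the tool's axes as they then stand; what a row does not reach is not made up. A row lasts 1/8 s, in which the tool goes at most 62.5 mm and 10.7 degrees, less where a joint would pass 70% of its speed; a pose out of reach is approached as far as the arm can. A call is refused whole if a number of a shift passes 62.5 or a number of a turn 0.188, either way. A call with a gripper value outside its range is refused whole. The fingers move at their own pace and stop on an object; FORCE is the grip in N (left out, the last holds). Time passes only in rows, so rows that do not move let the fingers close. It gives the time, the measured TCP pose, the force, the opening and the grip force at its end, in the units of the state.
- bot.get_obs(): the state, without advancing time (a new reading comes with each control period).
- bot.camera(name): name is "scene" or "top" or "wrist"; returns the picture (480x640x3 uint8, red, green, blue); there is no depth.
- bot.calibration(name): a dict with "vfov" (degrees; the focal length in pixels is half the picture's height over the tangent of half this angle, whatever the lens; pixels are square), "cx", "cy" (the principal point, pixels), "camera_from_world" (4x4, takes a point from world to camera coordinates). Camera axes: x right, y down, z forward; pixel columns grow to the right and rows downward; lengths in m; the calibration is good to about 2 mm. The wrist camera is an equidistant fisheye: a pixel r from the principal point sees the ray r / f radians off the axis. A picture is of the moment at which its call begins: read the wrist's pose just before it. calibration takes no time and is no camera call; for the wrist camera it gives the pose at the moment of the call.
- bot.job_done(): hands the job in; it is judged then, once.
The state is a dict: "time": time; "q": joint angles; "qd": joint speeds; "joint_efforts": joint torques, N m; "ee_pos": TCP position; "tcp_rot": TCP orientation; "wrist_force": force on the tool from outside, world axes, zero at the start; "torque": the same for the moment, N m; "opening": finger opening in m; "grasp_force": force on a finger pad.
Only numpy, scipy, OpenCV 4.12 (cv2) and the standard library are available. Lean on these libraries where they do the work, as an engineer would, in place of code of your own. Each camera call takes 0.05 s, during which the arm holds its last target. There are 200 camera calls.

### The job

This tonearm has a new counterweight, and its pivot has to go where the arm now balances. Slide the tonearm along the knife-edge seat of the balance stand until it floats level by itself, clear of both forks, then slide the orange pivot saddle along the tube until it sits right over the edge. Push gently, never bearing down on the seat, leave the other things on the bench alone, and at the end the tonearm must still be floating level with nothing else touching it.

Things in the scene. Friction and masses are not known exactly. Their poses are not given: they have to be found in the camera images.
- balance_stand: Fixed grey stand, base 118 x 62 mm; origin under its centre on the bench, z up, x along the line on which the arm lies (+x is the arm's weight end). At its middle a steel seat, 12 mm along x and 34 across, rocks on a knife edge, steadied by a brass bob. At x = -42 and +42 mm stand aluminium forks, 5 mm thick, prong tops 76 mm high, whose floors catch the arm at 5 degrees of tilt.
- edge (a point): Middle of the seat, right over the knife edge, 66 mm over the stand's origin. The underside of the tube rests on it. Near balance the arm tilts about 1.3 degrees per mm that its centre of gravity lies off the edge (the heavy end down) and settles within half a second; beyond about 4 mm it lies on a fork.
- tonearm: Loose arm on the seat: tube 10 mm square; x along it, z up, origin on its axis. Black and red headshell x -110 to -82 mm, 18 wide, z -25 to -1. Dark round counterweight x 76 to 100, 30 mm across, axis 10 mm below the tube's. 0.13 to 0.17 kg, the weight's mass unknown: it balances at x = 4 to 22. Starts weight end down, 9 to 35 mm too far that way; 0.6 to 1.2 N slides it.
- saddle (a joint): Slide of the saddle along the tube: its x on the arm in m, positive towards the counterweight, from -0.066 to 0.066. It drags with 0.2 N and stays where it is left. It starts between the headshell and the edge.
- saddle_mark (a point): Middle of the orange pivot saddle, on the tube's axis. A 3 g clip 12 mm long and 15 wide that straddles the tube, with a tab to push on its top: 8 mm along the tube, 11 across, from 8 to 21 mm above the tube's axis. Sliding it shifts the arm's centre of gravity the same way by 2 percent of the slide, so look at the level again afterwards.
- spindle_motor: Grey motor, 85 x 102 x 62 mm, loose; leave it alone. Origin under its middle.
- screwdriver_2: Red screwdriver, 160 mm, loose by the vice; leave it alone.
- tweezers_2: Steel tweezers, 121 mm, loose at the front of the bench; leave them alone.
- flux_jar: Small white jar, 46 mm across, 36 mm high, loose; leave it alone.
- tape_roll: Roll of black tape, 57 mm across, 19 mm high, loose on the blue mat; leave it alone.
- screw_tin: White tin with a red lid, 60 mm across, 32 mm high, loose; leave it alone.

How it is judged (in metres and radians):
On the way:
1. the tonearm floats level (within 2.3 degrees) on the seat, not touched by the robot, for 0.4 s (angle between tonearm's own x axis and vertical between 1.531 and 1.611 rad and contact force between each of the arm, the fingers and tonearm below 0.02 N and contact force between balance_stand and tonearm above 0.5 N), for 0.4 s.
At the end, for the whole second after the job is handed in: the tonearm rests on the seat alone, level within 2.3 degrees and still, clear of both forks, the saddle's middle within 3 mm of the edge along the arm, everything else on the bench where it was (angle between tonearm's own x axis and vertical between 1.531 and 1.611 rad and angle between tonearm's own z axis and vertical below 0.15 rad and contact force between balance_stand and tonearm above 0.5 N and x of saddle_mark in the frame of balance_stand between -0.003 and 0.003 m and linear speed of tonearm below 0.02 m/s); the robot touches nothing.
It fails at once if the tonearm is pressed or jammed against the stand with more than 8 N (contact force between balance_stand and tonearm above 8 N).
It fails at once if the tonearm falls from the stand (height (world z) of tonearm below 0.045 m).
It fails at once if another thing on the bench is shifted by more than 3 cm (distance of any of spindle_motor, screwdriver_2, tweezers_2, flux_jar, tape_roll, screw_tin from where it was at the start of the episode above 0.03 m).
It also fails if it takes over 54 s, if anything falls off the work surface, if the arm or the gripper's body presses on something with over 40 N, if the wrist force passes 120 N, or if a joint passes its speed limit or range.

## Working session

There is one attempt and no reset: what is moved stays moved. The work goes in short steps, Python scripts to look and compute and a shell command to move; the robot and the scene stay as the last step left them, time stands still between calls to the robot, and variables do not carry over. Pictures are saved under pics/ and viewed, at most 10 in all, crops included, and the job is handed in when it is done.

```bash
mkdir -p pics; ls; python3 - <<'E'
from workcell import bot
import cv2
for n in ["scene","top"]:
    cv2.imwrite(f"pics/{n}0.png",bot.camera(n)[:,:,::-1]); c=bot.calibration(n); print(n,c)
o=bot.get_obs();print(o)
E
```

```text
pics
scene {'vfov': 55.11726141701432, 'cx': 317.5694181862068, 'cy': 241.30283030183796, 'camera_from_world': array([[ 0.78252819, -0.62233417, -0.01870332, -0.49378428],
       [-0.30997934, -0.36336665, -0.87856559,  0.18068851],
       [ 0.53996522,  0.69329998, -0.47725538,  1.07151482],
       [ 0.        ,  0.        ,  0.        ,  1.        ]])}
top {'vfov': 51.62743172204231, 'cx': 315.66425360002216, 'cy': 246.39015370172788, 'camera_from_world': array([[-1.48132560e-02, -9.99890248e-01, -2.42837259e-04,
        -1.17650691e-01],
       [-9.96841252e-01,  1.47870365e-02, -7.80311633e-02,
         5.33397679e-01],
       [ 7.80261901e-02, -9.13825404e-04, -9.96950891e-01,
         1.22825612e+00],
       [ 0.00000000e+00,  0.00000000e+00,  0.00000000e+00,
         1.00000000e+00]])}
{'time': 0.1, 'q': array([-6.86997773e+01,  5.01038253e+00,  1.00384253e+01,  9.50996454e+01,
        1.73686213e-03,  9.00002664e+01]), 'qd': array([-0.03087073, -0.09896181,  0.12798867, -0.03594034,  0.14874797,
        0.03123965]), 'joint_efforts': array([ 9.88869870e-04, -5.21562803e+01,  4.65650976e+01,  1.60376891e-02,
        5.69621227e-05,  3.68357291e-06]), 'ee_pos': array([ 0.19970759, -0.51219077,  0.19422555]), 'tcp_rot': array([-1.79928397e+02, -1.73652788e-03,  2.12999542e+01]), 'wrist_force': array([0.13212482, 0.60519441, 0.64771956]), 'torque': array([-0.00130978, -0.04151273, -0.035247  ]), 'grasp_force': 0.0, 'opening': 0.08506092385668348}
```

View pics/scene0.png

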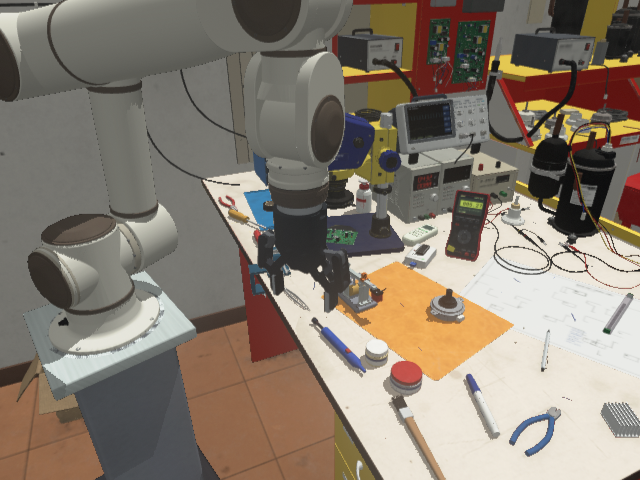

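View pics/top0.png

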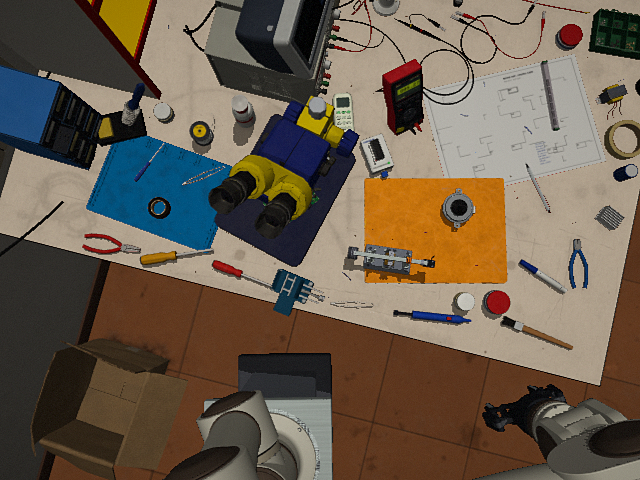

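The stand is at about (385,259) in the top view, with the black and red headshell at (430,263). Next I'll zoom in and back-project.

```bash
cat > h.py <<'E'
from workcell import bot
import numpy as np, cv2
def ray(name,u,v,c=None):
    c=c or bot.calibration(name); f=240/np.tan(np.radians(c["vfov"]/2)); T=np.array(c["camera_from_world"])
    a=np.array([(u-c["cx"])/f,(v-c["cy"])/f])
    if name=="wrist":
        r=np.hypot(*a); d=np.array([*(a/max(r,1e-9)*np.sin(r)),np.cos(r)])
    else: d=np.array([*a,1.])
    return -T[:3,:3].T@T[:3,3], T[:3,:3].T@d
def onz(name,u,v,z,c=None):
    o,d=ray(name,u,v,c); return o+d*(z-o[2])/d[2]
E
python3 - <<'E'
from h import *
im=cv2.imread("pics/top0.png"); cr=im[225:295,335:445]
cv2.imwrite("pics/c0.png",cv2.resize(cr,None,fx=7,fy=7,interpolation=cv2.INTER_CUBIC))
for p in [(388,260),(430,263),(352,258)]: print(onz("top",*p,0.07))
E
```

```text
[ 0.49222302 -0.29952558  0.07      ]
[ 0.48348193 -0.40061001  0.07      ]
[ 0.49834148 -0.2127741   0.07      ]
```

View pics/c0.png

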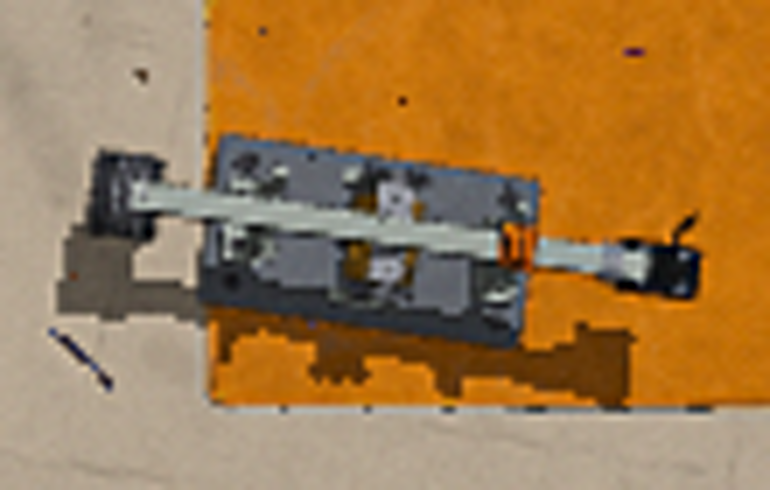

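Zoomed top view: the counterweight is on the left at about (353,253) px, the saddle is at (409,260), the headshell end is at (435,264), and the seat centre is at about (391,258). The stand's +x therefore runs roughly along world +y. Next I'll check where the wrist camera is mounted.

```bash
python3 - <<'E'
from h import *
from scipy.spatial.transform import Rotation as R
o=bot.get_obs();c=bot.calibration("wrist");T=c["camera_from_world"]
Rt=R.from_euler("xyz",o["tcp_rot"],degrees=True).as_matrix()
p=-T[:3,:3].T@T[:3,3]
print(c["vfov"],"cam pos in tool",Rt.T@(p-o["ee_pos"]),"cam axes in tool\n",Rt.T@T[:3,:3].T)
g=lambda u,v,z:onz("top",335+u/7,225+v/7,z)
a,b=g(140,196,.07),g(640,262,.07); d=a-b; print("axis yaw(+x)",np.degrees(np.arctan2(d[1],d[0])))
for n,u,v,z in [("seat",391,229,.076),("saddle",516,245,.085),("wend",95,200,.06),("hend",698,272,.07)]: print(n,g(u,v,z))
for n,u,v in [("jar",464,300),("tin",497,302),("motor",458,208),("tweez",350,304)]: print(n,onz("top",u,v,.03))
E
```

```text
65.70646984690485 cam pos in tool [ 0.06510681  0.00109431 -0.17826425] cam axes in tool
 [[-3.91196418e-05 -9.65260456e-01 -2.61289591e-01]
 [ 9.99999198e-01  2.93095025e-04 -1.23247408e-03]
 [ 1.26624117e-03 -2.61289429e-01  9.65259670e-01]]
axis yaw(+x) 81.60956408881339
seat [ 0.4973227  -0.30565167  0.076     ]
saddle [ 0.49076288 -0.34667493  0.085     ]
wend [ 0.50979903 -0.20538535  0.06      ]
hend [ 0.48124646 -0.41190791  0.07      ]
jar [ 0.39219843 -0.49107125  0.03      ]
tin [ 0.386063   -0.57260972  0.03      ]
motor [ 0.62236755 -0.48476356  0.03      ]
tweez [ 0.38652992 -0.20843602  0.03      ]
```

The wrist camera sits on the tool +x side. With yaw at about 171.6° and the tool tilted forwards, it sees the tonearm from the side. I'll turn first and shut the fingers.

```bash
python3 -m crank '[{"gripper":0,"travel":[0,0,0],"twist":[0,0,-0.186]},{"gripper":0,"travel":[0,0,0],"twist":[0,0,-0.186]},{"gripper":0,"travel":[0,0,0],"twist":[0,0,-0.186]},{"gripper":0,"travel":[0,0,0],"twist":[0,0,-0.186]},{"gripper":0,"travel":[0,0,0],"twist":[0,0,-0.186]},{"gripper":0,"travel":[0,0,0],"twist":[0,0,-0.186]},{"gripper":0,"travel":[0,0,0],"twist":[0,0,-0.186]},{"gripper":0,"travel":[0,0,0],"twist":[0,0,-0.186]},{"gripper":0,"travel":[0,0,0],"twist":[0,0,-0.186]},{"gripper":0,"travel":[0,0,0],"twist":[0,0,-0.186]},{"gripper":0,"travel":[0,0,0],"twist":[0,0,-0.186]},{"gripper":0,"travel":[0,0,0],"twist":[0,0,-0.186]}]' 20
python3 -c "
from h import *
o=bot.get_obs();print(o['q'],o['tcp_rot'],o['ee_pos'])"
```

```text
time: 1.6
ee_pos: [0.1997, -0.5123, 0.1945]
tcp_rot: [180.0, -0.0, 149.5]
wrist_force: [-0.3, 0.2, 0.6]
opening: -0.0001
grasp_force: 0.0
[-6.86978125e+01  4.99718265e+00  1.00502613e+01  9.50991180e+01
  3.12320733e-04 -3.82372234e+01] [ 1.7997126e+02 -3.5968491e-02  1.4953942e+02] [ 0.19974522 -0.51225738  0.19445821]
```

```bash
python3 -m crank '[{"gripper":0,"travel":[0,0,0],"twist":[0,0,-0.186]},{"gripper":0,"travel":[0,0,0],"twist":[0,0,-0.186]},{"gripper":0,"travel":[0,0,0],"twist":[0,0,-0.013]},{"gripper":0,"travel":[-33,50,0],"twist":[0,0,0]},{"gripper":0,"travel":[-33,50,0],"twist":[0,0,0]},{"gripper":0,"travel":[-33,50,0],"twist":[0,0,0]},{"gripper":0,"travel":[-33,50,0],"twist":[0,0,0]},{"gripper":0,"travel":[-33,50,0],"twist":[0,0,0]},{"gripper":0,"travel":[-33,50,0],"twist":[0,0,0]},{"gripper":0,"travel":[-33,50,0],"twist":[0,0,0]},{"gripper":0,"travel":[-33,49,0],"twist":[0,0,0]}]'
python3 -m crank '[{"gripper":0,"travel":[0,0,0],"twist":[0,-0.175,0]},{"gripper":0,"travel":[0,0,0],"twist":[0,-0.175,0]},{"gripper":0,"travel":[0,0,0],"twist":[0,-0.175,0]},{"gripper":0,"travel":[0,0,0],"twist":[0,-0.175,0]},{"gripper":0,"travel":[0,0,0],"twist":[0,0,0]}]'
python3 - <<'E'
from h import *
o=bot.get_obs();print(o['q'],o['tcp_rot'],o['ee_pos'])
cv2.imwrite("pics/w1.png",bot.camera("wrist")[:,:,::-1])
c=bot.calibration("wrist"); np.save("c1.npy",c,allow_pickle=True)
E
```

```text
time: 2.98
ee_pos: [0.5225, -0.1565, 0.1949]
tcp_rot: [-180.0, 0.0, 171.0]
wrist_force: [0.9, -0.2, -1.0]
opening: 0.0003
grasp_force: 0.0
time: 3.6
ee_pos: [0.5173, -0.1571, 0.1899]
tcp_rot: [179.8, 39.9, 170.9]
wrist_force: [0.4, -0.3, 0.1]
opening: 0.0002
grasp_force: 0.0
[-21.85262163 -39.89875841 -36.60721183  54.09541605   8.36624567
  -9.8369548 ] [179.76589505  39.93739554 170.88266808] [ 0.5172637  -0.15705784  0.1898593 ]
```

View pics/w1.png

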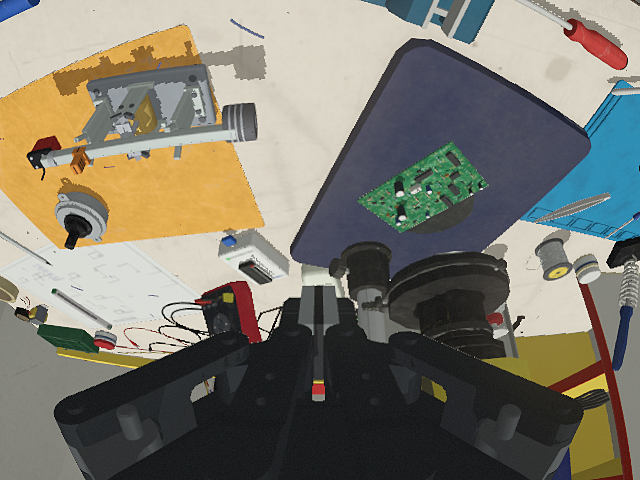

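The inverted wrist view shows the tonearm from the side: counterweight at (240,122), saddle at (79,160), headshell at (42,152), seat at about (133,125). Next I'll enlarge it, turned upright.

```bash
python3 - <<'E'
from h import *
im=cv2.imread("pics/w1.png")[55:185,20:270]
cv2.imwrite("pics/w1c.png",cv2.resize(im[::-1,::-1],None,fx=3.2,fy=3.2,interpolation=cv2.INTER_CUBIC))
for p in [(270,215),(235,195)]: print(onz("top",*p,0.2))
E
```

```text
[ 0.58723262 -0.02748989  0.2       ]
[0.63217123 0.04822341 0.2       ]
```

View pics/w1c.png

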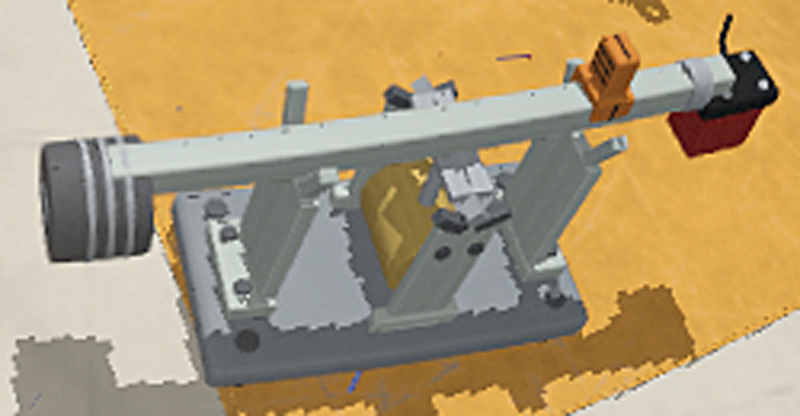

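```bash
python3 - <<'E'
from h import *
c=np.load("c1.npy",allow_pickle=True).item()
g=lambda X,Y,z:onz("wrist",269.5-X/3.2,184.5-Y/3.2,z,c)
a,b=g(210,385,0),g(585,328,0); d=a-b; L=np.linalg.norm(d); e=d/L; n=np.array([-e[1],e[0],0])
print(a,b,L,"yaw",np.degrees(np.arctan2(e[1],e[0])))
m=(a+b)/2; 
for s in(31,-31): print("ctr",m+n*s*1e-3)
# top view base corners z~.008
t=lambda u,v,z:onz("top",335+u/7,225+v/7,z)
k=[t(*p,0.01) for p in[(222,135),(538,180),(520,345),(200,305)]]; print("top base",np.mean(k,0),k[0]-k[1],k[3]-k[2])
# arm: vertical plane through seat, tube near-top edge
S=np.array([.4973,-.3057,0]);E_=np.array([.146,.9893,0]);N=np.array([-.9893,.146,0])
def pl(X,Y,off):
    o,dd=ray("wrist",269.5-X/3.2,184.5-Y/3.2,c); k=((S+N*off-o)@N)/(dd@N);p=o+k*dd;return np.round([(p-S)@E_*1e3,p[2]*1e3],1)
for nm,p in dict(edgeL=(150,170),edgeR=(570,117),wbot=(50,255),hs=(690,155),sadbot=(592,120),sadbotR=(630,115)).items(): print(nm,pl(*p,.005))
E
```

```text
[ 0.48330026 -0.25206077  0.        ] [ 0.46418532 -0.37261988  0.        ] 0.12206506518106551 yaw 80.9906096038945
ctr [ 0.44312525 -0.30748584  0.        ]
ctr [ 0.50436034 -0.31719481  0.        ]
top base [ 0.49656191 -0.30796414  0.01      ] [0.01806347 0.11416247 0.        ] [0.01614993 0.11523444 0.        ]
edgeL [80.2 78.1]
edgeR [-30.9  82.7]
wbot [99.1 45.7]
hs [-88.1  57.1]
sadbot [-39.3  80.2]
sadbotR [-52.3  80. ]
```

```bash
python3 -m crank '[{"gripper":0,"travel":[20,-3,28],"twist":[0,0,0]},{"gripper":0,"travel":[20,-3,28],"twist":[0,0,0]},{"gripper":0,"travel":[20,-3,28],"twist":[0,0,0]},{"gripper":0,"travel":[20,-3,28],"twist":[0,0,0]},{"gripper":0,"travel":[0,0,0],"twist":[0,0,0]},{"gripper":0,"travel":[0,0,0],"twist":[0,0,0]}]'
python3 - <<'E'
from h import *
o=bot.get_obs();c=bot.calibration("wrist");im=bot.camera("wrist")[:,:,::-1]
print(o['tcp_rot'],o['ee_pos'],o['qd'].round(1))
cv2.imwrite("pics/w2.png",im[::-1,::-1]); np.save("c2.npy",c,allow_pickle=True)
E
```

```text
time: 4.4
ee_pos: [0.5321, -0.1723, 0.0603]
tcp_rot: [180.0, 40.2, 171.2]
wrist_force: [0.7, 0.4, 0.4]
opening: -0.0
grasp_force: 0.0
[179.9835508   40.15534201 171.20735974] [ 0.53206469 -0.17228614  0.06032322] [ 0.1 -1.6 -0.3 -0.4  0.2 -0.4]
```

View pics/w2.png

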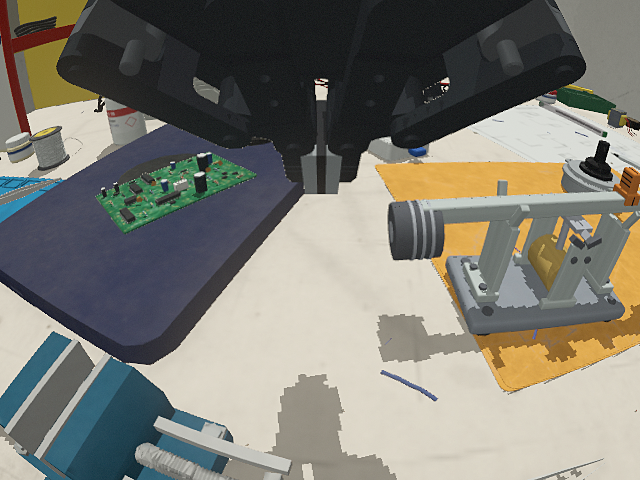

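Upright view: shut finger tips at (320,190), counterweight end face at (391,231), tonearm to its right. I'll check the weight's position relative to the tips.

```bash
python3 - <<'E'
from h import *
c=np.load("c2.npy",allow_pickle=True).item()
S=np.array([.500,-.309,0]);E_=np.array([.152,.988,0]);N=np.array([-.988,.152,0])
def pl(X,Y,off):
    o,dd=ray("wrist",639-X,479-Y,c); k=((S+N*off-o)@N)/(dd@N);p=o+k*dd;return np.round([(p-S)@E_*1e3,p[2]*1e3],1)
for nm,p,off in[("wL",(390,228),0),("wtop",(418,198),0),("wbot",(418,261),0),("edgeW",(444,207),.005),("edgeH",(610,204),.005),("prongL top",(502,182),-.012),("prongNear",(520,208),.012)]: print(nm,pl(*p,off))
t=np.array([.5321,-.1723,.0603])-S; print("tip",t@E_,t@N)
for p in[(470,333),(627,308),(445,262)]: print(onz("wrist",639-p[0],479-p[1],0.,c))
E
```

```text
wL [103.7  51. ]
wtop [91.5 68.6]
wbot [85.6 29.4]
edgeW [79.1 66.6]
edgeH [-29.2  72. ]
prongL top [40.9 73.2]
prongNear [40.8 71.1]
tip 0.13993879999999997 -0.010936400000000016
[ 0.48005488 -0.24977088  0.        ]
[ 0.46556754 -0.38154799  0.        ]
[ 0.54286816 -0.26096053  0.        ]
```

```bash
python3 -m crank '[{"gripper":0,"travel":[8,0,9],"twist":[0,0,0]},{"gripper":0,"travel":[0,-10,0],"twist":[0,0,0]},{"gripper":0,"travel":[0,-10,0],"twist":[0,0,0]},{"gripper":0,"travel":[0,0,0],"twist":[0,0,0]},{"gripper":0,"travel":[0,0,0],"twist":[0,0,0]}]'
python3 - <<'E'
from h import *
o=bot.get_obs();c=bot.calibration("wrist");im=bot.camera("wrist")[:,:,::-1]
print(o['tcp_rot'],o['ee_pos'],o['wrist_force'])
cv2.imwrite("pics/w3.png",im[::-1,::-1]); np.save("c3.npy",c,allow_pickle=True)
cv2.imwrite("pics/w3c.png",cv2.resize(im[::-1,::-1][130:330,270:640],None,fx=2,fy=2,interpolation=cv2.INTER_CUBIC))
E
```

```text
time: 5.08
ee_pos: [0.527, -0.1919, 0.0458]
tcp_rot: [180.0, 40.1, 171.2]
wrist_force: [0.3, -0.1, 0.2]
opening: 0.0
grasp_force: 0.0
[179.99605197  40.11540498 171.19913847] [ 0.52704558 -0.19185094  0.04581418] [ 0.31027643 -0.13081155  0.18735081]
```

View pics/w3c.png

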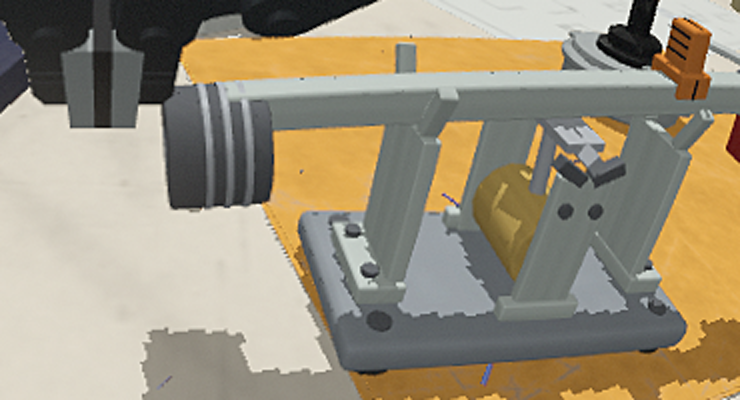

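Upright crop: finger tips at (100,127), weight end at (165,145), the tube's top edge running from (190,83) to (650,72), saddle at (685,60). I'll measure tilt from that edge, with the present 5° as the reference.

```bash
cat >> h.py <<'E'
S=np.array([.500,-.309,0]);E_=np.array([.152,.988,0]);N=np.array([-.988,.152,0])
def pl(u,v,off,c):
    o,dd=ray("wrist",u,v,c); k=((S+N*off-o)@N)/(dd@N);p=o+k*dd;return [(p-S)@E_*1e3,p[2]*1e3]
def edge(im,c,lo=-75,hi=85):
    "im BGR upright; far top edge of the tube in the plane N=-5mm"
    h=cv2.cvtColor(cv2.GaussianBlur(im,(3,3),0),cv2.COLOR_BGR2HSV); s=h[:,:,1].astype(int); P=[]
    for x in range(2,638):
        for y in range(20,470):
            if s[y-1,x]>130>=s[y,x] and s[y:y+5,x].max()<130 and s[y-5:y,x].min()>130:
                p=pl(639-x,479-y,-.005,c)
                if lo<p[0]<hi and 55<p[1]<95: P.append(p)
    P=np.array(P); best=None; r=np.random.default_rng(0)
    for _ in range(500):
        a,b=P[r.choice(len(P),2,False)]
        if abs(a[0]-b[0])<25: continue
        m=(b[1]-a[1])/(b[0]-a[0]); ok=abs(P[:,1]-a[1]-m*(P[:,0]-a[0]))<.5
        if abs(m)<.2 and (best is None or ok.sum()>best.sum()): best=ok
    m,b=np.polyfit(*P[best].T,1); return np.degrees(np.arctan(m)),b,best.sum(),np.ptp(P[best][:,0])
def orange(im,c):
    "saddle: bigger orange blob near the tube, by its tab (redder, darker than mat)"
    h=cv2.cvtColor(im,cv2.COLOR_BGR2HSV); m=cv2.inRange(h,(5,190,90),(13,255,255))
    n,l,st,ce=cv2.connectedComponentsWithStats(m); return [(st[i,4],st[i,:4],ce[i].round(1)) for i in np.argsort(-st[1:,4])[:3]+1]
def look(tag):
    o=bot.get_obs();c=bot.calibration("wrist");im=np.ascontiguousarray(bot.camera("wrist")[::-1,::-1,::-1])
    cv2.imwrite(f"pics/{tag}.png",im); np.save(f"{tag}.npy",c,allow_pickle=True)
    t=o["ee_pos"]-S
    print(tag,"tip along %.1f lat %.1f z %.1f"%(t@E_*1e3,t@N*1e3,t[2]*1e3),"F",o["wrist_force"].round(2),"slope,z0,n,span",np.round(edge(im,c),2))
    return im,c
E
python3 - <<'E'
from h import *
for t,cc in(("w3","c3"),("w2","c2")):
    im=cv2.imread(f"pics/{t}.png");c=np.load(cc+".npy",allow_pickle=True).item()
    print(np.round(edge(im,c),2),orange(im,c))
im=np.ascontiguousarray(cv2.imread("pics/w1.png")[::-1,::-1]);c=np.load("c1.npy",allow_pickle=True).item();print(np.round(edge(im,c),2),orange(im,c))
E
```

```text
[ -4.75  72.82 149.   126.57] [(np.int32(53), array([596, 159,  17,  18], dtype=int32), array([604.7, 166.9])), (np.int32(28), array([608, 161,  14,   5], dtype=int32), array([614.2, 162.5])), (np.int32(20), array([618, 147,   8,  10], dtype=int32), array([621.6, 151.2]))]
[ -4.78  72.45 125.   126.98] [(np.int32(34), array([633, 178,   7,  16], dtype=int32), array([636.2, 185.4])), (np.int32(21), array([620, 181,   6,  10], dtype=int32), array([621.9, 185. ])), (np.int32(17), array([618, 191,   8,   7], dtype=int32), array([621.9, 193.5]))]
[ -4.56  77.6   84.   152.26] [(np.int32(15), array([563, 315,   6,   9], dtype=int32), array([565.6, 318.7])), (np.int32(11), array([ 52, 103,   7,   6], dtype=int32), array([ 55.1, 104.9])), (np.int32(9), array([549, 316,   4,   5], dtype=int32), array([550.6, 318.2]))]
```

```bash
python3 -m crank '[{"gripper":0,"travel":[0,-3,0],"twist":[0,0,0]},{"gripper":0,"travel":[0,-3,0],"twist":[0,0,0]},{"gripper":0,"travel":[0,-2,0],"twist":[0,0,0]},{"gripper":0,"travel":[0,-2,0],"twist":[0,0,0]},{"gripper":0,"travel":[0,-2,0],"twist":[0,0,0]},{"gripper":0,"travel":[0,-2,0],"twist":[0,0,0]},{"gripper":0,"travel":[0,-2,0],"twist":[0,0,0]},{"gripper":0,"travel":[0,0,0],"twist":[0,0,0]}]'
python3 - <<'E'
from h import *
im,c=look("w4")
E
```

```text
time: 6.12
ee_pos: [0.5247, -0.2075, 0.0457]
tcp_rot: [180.0, 40.1, 171.2]
wrist_force: [0.5, -0.4, -1.8]
opening: 0.0001
grasp_force: 0.0
w4 tip along 104.1 lat -8.9 z 45.7 F [ 0.48 -0.38 -1.8 ] slope,z0,n,span [ -4.82  72.99 171.   125.55]
```

```bash
cat >> h.py <<'E'
def weightx(im,c):
    "right (inner) side of the dark weight under the tube: along mm"
    g=im.max(2); out=[]
    for y in range(150,330):
        for x in range(330,560):
            p=None
            if g[y,x-8:x].max()<115 and g[y,x:x+4].min()>135:
                p=pl(639-x,479-y,.0,c)
                if 30<p[1]<62 and 45<p[0]<95: out.append(p[0]); break
    return np.round(np.percentile(out,[25,50,75]),1),len(out)
E
python3 - <<'E'
from h import *
for t,cc in(("w2","c2"),("w3","c3"),("w4","w4")):
    im=cv2.imread(f"pics/{t}.png");c=np.load(cc+".npy",allow_pickle=True).item(); print(t,weightx(im,c))
E
```

```text
w2 (array([72.9, 73.5, 75. ]), 33)
w3 (array([75.3, 75.7, 76.8]), 38)
w4 (array([76.8, 77.5, 77.9]), 37)
```

```bash
python3 - <<'E'
from h import *
im=cv2.imread("pics/w4.png")
cv2.imwrite("pics/w4c.png",cv2.resize(im[100:300,260:640],None,fx=2.1,fy=2.1,interpolation=cv2.INTER_CUBIC)[:,:800])
E
```

```text
(no output)
```

View pics/w4c.png

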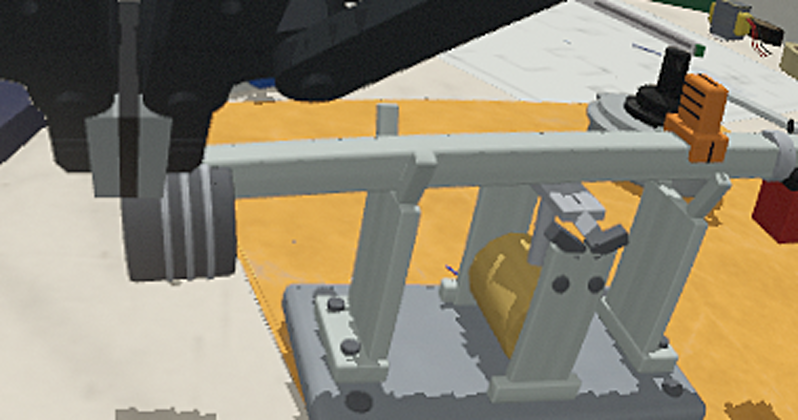

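```bash
python3 - <<'E'
from h import *
def proj(p,c):
    T=c["camera_from_world"];q=T[:3,:3]@p+T[:3,3];f=240/np.tan(np.radians(c["vfov"]/2));r=np.hypot(q[0],q[1]);th=np.arctan2(r,q[2])
    return 639-(c["cx"]+f*th*q[0]/r),479-(c["cy"]+f*th*q[1]/r)
c=np.load("w4.npy",allow_pickle=True).item()
print("tcp",proj(np.array([.5247,-.2075,.0457]),c))
for l in(-.02,0,.02): print(l,"weight end ctr",proj(S+E_*.103+N*l+[0,0,.052],c))
# triangulate weight-side features: headshell? use saddle tab top: top view vs wrist w2..w4
def tri(r1,r2):
    A=np.array([r1[1],-r2[1]]).T; k=np.linalg.lstsq(A,r2[0]-r1[0],rcond=None)[0]; return r1[0]+k[0]*r1[1],r2[0]+k[1]*r2[1]
def W(x,y): return ray("wrist",639-(260+x/2.1),479-(100+y/2.1),c)
def Tp(x,y): return ray("top",335+x/7,225+y/7)
for n,a,b in[("saddle tab",(708,82),(516,240)),("far +x prong top",(387,105),(262,178)),("base far R",(690,400),(520,345)),("base near-left corner top",(315,400),(200,290)),("tube at weight top",(235,148),(160,186))]: print(n,*np.round(tri(W(*a),Tp(*b)),4))
E
```

```text
tcp (np.float64(318.44357434815754), np.float64(200.87848889390705))
-0.02 weight end ctr (np.float64(320.6102383628482), np.float64(180.3206922624076))
0 weight end ctr (np.float64(320.6046415262847), np.float64(198.66493760503215))
0.02 weight end ctr (np.float64(320.5984225956612), np.float64(220.9543151931387))
saddle tab [ 0.489  -0.3475  0.0943] [ 0.492 -0.345  0.094]
far +x prong top [ 0.5127 -0.2673  0.0764] [ 0.5155 -0.2618  0.0759]
base far R [ 0.4623 -0.358   0.0117] [ 0.4582 -0.3608  0.0121]
base near-left corner top [ 0.4796 -0.2449  0.0192] [ 0.4794 -0.2452  0.0192]
tube at weight top [ 0.5129 -0.2311  0.0667] [ 0.5139 -0.2275  0.0665]
```

The finger overlaps the weight in the image without having moved it, so it is passing above and in front of the weight. I'll back off, go deeper and approach again.

```bash
python3 -m crank '[{"gripper":0,"travel":[0,12,0],"twist":[0,0,0]},{"gripper":0,"travel":[0,8,0],"twist":[0,0,0]},{"gripper":0,"travel":[6,0,18],"twist":[0,0,0]},{"gripper":0,"travel":[0,-3,0],"twist":[0,0,0]},{"gripper":0,"travel":[0,-3,0],"twist":[0,0,0]},{"gripper":0,"travel":[0,-3,0],"twist":[0,0,0]},{"gripper":0,"travel":[0,-3,0],"twist":[0,0,0]},{"gripper":0,"travel":[0,-2,0],"twist":[0,0,0]},{"gripper":0,"travel":[0,-2,0],"twist":[0,0,0]},{"gripper":0,"travel":[0,0,0],"twist":[0,0,0]},{"gripper":0,"travel":[0,0,0],"twist":[0,0,0]}]'
sed -i 's/^S=np.array.*0\]);E_/S=np.array([.4968,-.305,0]);E_/' h.py
python3 - <<'E'
from h import *
im,c=look("w5"); print(weightx(im,c))
E
```

```text
time: 7.55
ee_pos: [0.5322, -0.2045, 0.028]
tcp_rot: [-180.0, 40.1, 171.2]
wrist_force: [-0.6, 0.1, 0.5]
opening: -0.0001
grasp_force: 0.3
w5 tip along 104.7 lat -19.7 z 28.0 F [-0.6   0.1   0.52] slope,z0,n,span [11.59 89.71 11.   25.77]
(array([62.7, 62.9, 63.9]), 40)
```

```bash
python3 - <<'E'
from h import *
im=cv2.imread("pics/w5.png")
cv2.imwrite("pics/w5c.png",cv2.resize(im[60:330,240:640],None,fx=2,fy=2,interpolation=cv2.INTER_CUBIC))
E
```

```text
(no output)
```

View pics/w5c.png

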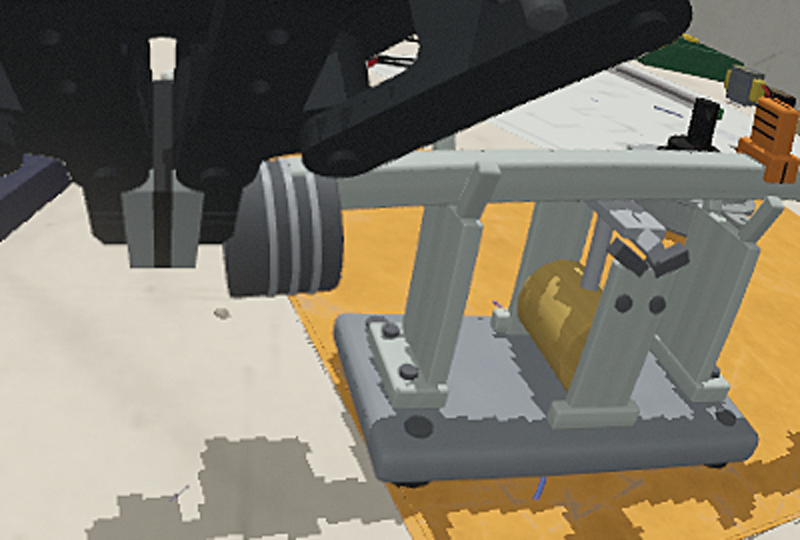

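The dark knuckle is now against the weight at (232,250), and the arm has slid. To measure tilt I'll retreat to the earlier pose, where the edge detection worked.

```bash
python3 -m crank '[{"gripper":0,"travel":[0,10,0],"twist":[0,0,0]},{"gripper":0,"travel":[-6,0,-28],"twist":[0,0,0]},{"gripper":0,"travel":[0,0,0],"twist":[0,0,0]},{"gripper":0,"travel":[0,0,0],"twist":[0,0,0]}]'
python3 - <<'E'
from h import *
im,c=look("w6"); print(weightx(im,c))
for t,cc in(("w2","c2"),("w3","c3"),("w4","w4")):
    im=cv2.imread(f"pics/{t}.png");c=np.load(cc+".npy",allow_pickle=True).item(); print(t,weightx(im,c),np.round(edge(im,c),2))
E
```

```text
time: 8.1
ee_pos: [0.5205, -0.1922, 0.0528]
tcp_rot: [-180.0, 40.1, 171.3]
wrist_force: [-0.3, -0.3, -1.3]
opening: -0.0
grasp_force: 0.0
w6 tip along 115.0 lat -6.3 z 52.8 F [-0.31 -0.31 -1.28] slope,z0,n,span [ -4.22  75.05 156.   134.53]
(array([62.5, 62.8, 63.4]), 31)
w2 (array([71. , 71.5, 72.9]), 31) [ -4.78  74.37 129.   126.58]
w3 (array([72.8, 73.2, 74.3]), 38) [ -4.77  74.33 155.   126.5 ]
w4 (array([73.9, 74.1, 75. ]), 37) [ -4.82  74.44 171.   122.62]
```

```bash
python3 -m crank '[{"gripper":0,"travel":[6,0,28],"twist":[0,0,0]},{"gripper":0,"travel":[0,-8,0],"twist":[0,0,0]},{"gripper":0,"travel":[0,-2,0],"twist":[0,0,0]},{"gripper":0,"travel":[0,-1,0],"twist":[0,0,0]},{"gripper":0,"travel":[0,-1.5,0],"twist":[0,0,0]},{"gripper":0,"travel":[0,0,0],"twist":[0,0,0]},{"gripper":0,"travel":[0,0,0],"twist":[0,0,0]},{"gripper":0,"travel":[0,12.5,0],"twist":[0,0,0]},{"gripper":0,"travel":[-6,0,-28],"twist":[0,0,0]},{"gripper":0,"travel":[0,0,0],"twist":[0,0,0]},{"gripper":0,"travel":[0,0,0],"twist":[0,0,0]},{"gripper":0,"travel":[0,0,0],"twist":[0,0,0]}]'
python3 - <<'E'
from h import *
im,c=look("w7"); print(weightx(im,c))
E
```

```text
time: 9.65
ee_pos: [0.5202, -0.1922, 0.0521]
tcp_rot: [180.0, 40.0, 171.2]
wrist_force: [0.0, 0.7, 0.3]
opening: 0.0001
grasp_force: 0.0
w7 tip along 115.0 lat -6.0 z 52.1 F [0.01 0.69 0.25] slope,z0,n,span [1.0000e-02 7.5470e+01 1.5200e+02 1.3939e+02]
(array([59.5, 59.6, 60.2]), 22)
```

It's level (slope 0.0°). The saddle is at about −54 mm, so I'll go over to the headshell side of it, staying high, and look at the finger against the tab from two cameras.

```bash
python3 -m crank '[{"gripper":0,"travel":[-26,0,-31],"twist":[0,0,0]},{"gripper":0,"travel":[-26,0,-31],"twist":[0,0,0]},{"gripper":0,"travel":[0,-48,0],"twist":[0,0,0]},{"gripper":0,"travel":[0,-48,0],"twist":[0,0,0]},{"gripper":0,"travel":[0,-48,0],"twist":[0,0,0]},{"gripper":0,"travel":[0,-49,0],"twist":[0,0,0]},{"gripper":0,"travel":[10,0,23],"twist":[0,0,0]},{"gripper":0,"travel":[10,0,23],"twist":[0,0,0]},{"gripper":0,"travel":[0,0,0],"twist":[0,0,0]},{"gripper":0,"travel":[0,0,0],"twist":[0,0,0]}]'
python3 - <<'E'
from h import *
o=bot.get_obs();c=bot.calibration("wrist");im=np.ascontiguousarray(bot.camera("wrist")[::-1,::-1,::-1]);s=bot.camera("scene")[:,:,::-1]
t=o["ee_pos"]-S; print(t@E_,t@N,t[2],o["tcp_rot"])
cs=bot.calibration("scene");T=cs["camera_from_world"];q=T[:3,:3]@o["ee_pos"]+T[:3,3];f=240/np.tan(np.radians(cs["vfov"]/2));u,v=cs["cx"]+f*q[0]/q[2],cs["cy"]+f*q[1]/q[2];print("tcp in scene",u,v)
cv2.imwrite("pics/w8.png",im);np.save("w8.npy",c,allow_pickle=True);cv2.imwrite("pics/s8.png",s)
u0,v0=int(u)-40,int(v)-50; print(u0,v0)
a=cv2.resize(s[v0:v0+100,u0:u0+80],None,fx=5,fy=5,interpolation=cv2.INTER_CUBIC)
b=cv2.resize(im[110:360,180:380],None,fx=2,fy=2,interpolation=cv2.INTER_CUBIC)
cv2.imwrite("pics/both8.png",np.hstack([a,b]))
E
```

```text
time: 10.95
ee_pos: [0.5053, -0.3855, 0.0869]
tcp_rot: [-180.0, 40.1, 171.3]
wrist_force: [0.4, -0.1, 1.5]
opening: -0.0001
grasp_force: 0.0
-0.07823937142634896 -0.020595122853962068 0.08688175032414656 [-179.97728404   40.13189623  171.27489529]
tcp in scene 379.6848091845381 280.2972722626139
339 230
```

View pics/both8.png

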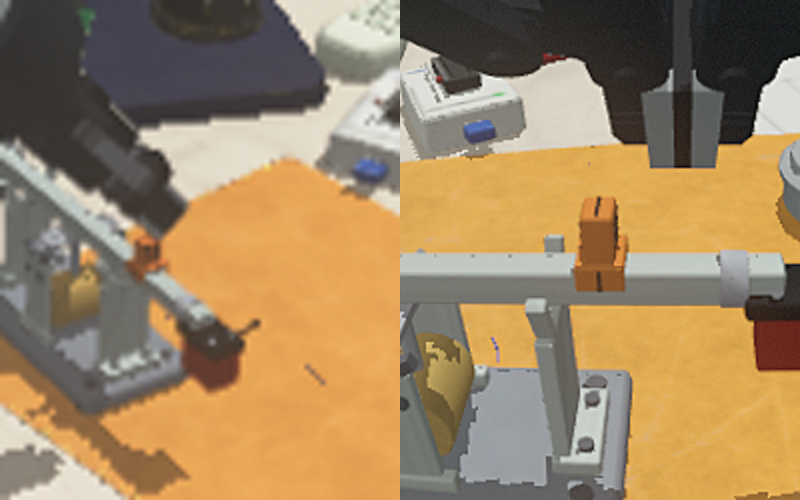

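Left (scene): tips end at about (175,218) in the crop, short of the projected TCP at (203,250). Right (wrist): tip bottom at (682,167), tab at (600,232), tube level. I'll triangulate the actual tip.

```bash
python3 - <<'E'
from h import *
from scipy.spatial.transform import Rotation as R
c=np.load("w8.npy",allow_pickle=True).item();o=bot.get_obs();Rt=R.from_euler("xyz",o["tcp_rot"],degrees=True).as_matrix();p=o["ee_pos"]
def tri(r1,r2):
    A=np.array([r1[1],-r2[1]]).T; k=np.linalg.lstsq(A,r2[0]-r1[0],rcond=None)[0]; return r1[0]+k[0]*r1[1],r2[0]+k[1]*r2[1]
w=ray("wrist",639-321,479-193.5,c)
for s in[(175,222),(180,212),(168,228),(185,230)]:
    a,b=tri(w,ray("scene",339+s[0]/5,230+s[1]/5)); print("gap",np.linalg.norm(a-b)*1e3,"in tool mm",Rt.T@(a-p)*1e3,Rt.T@(b-p)*1e3)
# tab and saddle along from wrist, right image
g=lambda X,Y,off:np.round(pl(639-(180+(X-400)/2),479-(110+Y/2),off,c),1)
print("saddle base L/R",g(575,290,.0075),g(626,290,.0075),"tab",g(600,198,.0),g(580,240,.0055),g(617,240,.0055),"tube near top edge",g(440,277,.005),g(700,277,.005),"ring?",g(735,305,.005))
im=cv2.imread("pics/w8.png");print(np.round(edge(im,c),2))
E
```

```text
gap 7.051517636036344 in tool mm [  5.89341747  -1.12117015 -23.09836994] [ -0.31278481   1.16425829 -25.54454473]
gap 11.857127045751891 in tool mm [  5.27949104  -1.1204721  -21.54012194] [ -5.1795511    2.64858091 -25.66251671]
gap 3.8019330518848635 in tool mm [  7.15857863  -1.12260866 -26.30956062] [  3.81754681   0.12560586 -27.6264364 ]
gap 4.519877348608871 in tool mm [  3.27841851  -1.11819685 -16.46106509] [ -0.69487846   0.36152878 -18.02714761]
saddle base L/R [-54.3  73.7] [-66.4  73.8] tab [-60.9  94.4] [-56.3  86.6] [-64.8  86.6] tube near top edge [-20.5  75.5] [-83.8  75.7] ring? [-92.4  67.2]
[2.000e-02 7.596e+01 1.050e+02 7.968e+01]
```

```bash
python3 -m crank '[{"gripper":0,"travel":[0,-6,0],"twist":[0,0,0]},{"gripper":0,"travel":[4,0,7],"twist":[0,0,0]},{"gripper":0,"travel":[5,0,7],"twist":[0,0,0]},{"gripper":0,"travel":[0,0,0],"twist":[0,0,0]},{"gripper":0,"travel":[0,3,0],"twist":[0,0,0]},{"gripper":0,"travel":[0,3,0],"twist":[0,0,0]},{"gripper":0,"travel":[0,3,0],"twist":[0,0,0]},{"gripper":0,"travel":[0,3,0],"twist":[0,0,0]},{"gripper":0,"travel":[0,3,0],"twist":[0,0,0]},{"gripper":0,"travel":[0,3,0],"twist":[0,0,0]},{"gripper":0,"travel":[0,0,0],"twist":[0,0,0]}]'
cat >> h.py <<'E'
def saddle(im,c):
    "orange tab: redder than mat; components near the tube -> along extents, height"
    h=cv2.cvtColor(im,cv2.COLOR_BGR2HSV); m=cv2.inRange(h,(4,150,60),(12,255,255)); m=cv2.morphologyEx(m,cv2.MORPH_CLOSE,np.ones((5,5),np.uint8))
    n,l,st,ce=cv2.connectedComponentsWithStats(m)
    for i in range(1,n):
        x,y,w,hh,a=st[i]
        if a>80:
            L=pl(639-x,479-ce[i][1],.006,c);Rr=pl(639-x-w,479-ce[i][1],.006,c); T=pl(639-ce[i][0],479-y,.0,c);B=pl(639-ce[i][0],479-y-hh,.0075,c)
            if 60<L[1]<100: print("saddle",st[i],"along",np.round([L[0],Rr[0],(L[0]+Rr[0])/2],1),"z",np.round([T[1],B[1]],1))
E
python3 - <<'E'
from h import *
im=cv2.imread("pics/w8.png");c=np.load("w8.npy",allow_pickle=True).item();saddle(im,c)
g=lambda X,Y:np.round((onz("wrist",639-(180+(X-400)/2),479-(110+Y/2),.076,c)-S)@np.array([E_,N]).T*1e3,1)
print("near prong top L,R",g(526,300),g(549,300),"far prong top",g(544,237),g(564,237))
im,c=look("w9");saddle(im,c)
E
```

```text
time: 12.42
ee_pos: [0.5091, -0.3736, 0.0697]
tcp_rot: [-180.0, 40.1, 171.3]
wrist_force: [0.1, 0.1, 0.3]
opening: 0.0001
grasp_force: 0.0
near prong top L,R [-43.9  14.3] [-49.3  14.2] far prong top [-44.2 -11.6] [-49.4 -11.6]
w9 tip along -66.0 lat -22.6 z 69.7 F [0.14 0.1  0.34] slope,z0,n,span [-5.00e-02  7.58e+01  1.26e+02  8.03e+01]
```

```bash
sed -i 's/^S=np.array.*0\]);E_/S=np.array([.4948,-.3094,0]);E_/' h.py
python3 - <<'E'
from h import *
im=cv2.imread("pics/w8.png");h=cv2.cvtColor(im,cv2.COLOR_BGR2HSV)
for y in(213,222,230,240,250): print(y,[tuple(map(int,h[y,x])) for x in(262,268,275,282,288,294,300)])
E
```

```text
213 [(19, 156, 222), (19, 157, 226), (15, 174, 217), (15, 175, 217), (14, 154, 98), (19, 160, 222), (19, 159, 218)]
222 [(19, 155, 228), (19, 156, 211), (13, 174, 138), (13, 174, 138), (15, 147, 106), (19, 159, 218), (19, 158, 225)]
230 [(19, 154, 210), (19, 157, 226), (13, 174, 139), (14, 177, 138), (13, 134, 80), (18, 160, 211), (19, 158, 223)]
240 [(60, 6, 200), (16, 177, 217), (14, 178, 136), (13, 171, 136), (15, 171, 221), (71, 10, 207), (55, 8, 200)]
250 [(26, 17, 119), (14, 184, 143), (14, 182, 136), (14, 180, 139), (13, 176, 138), (26, 17, 120), (30, 19, 120)]
```

```bash
sed -i 's/(4,150,60),(12,255,255)/(8,120,70),(16,255,255)/' h.py
python3 - <<'E'
from h import *
for t in("w8","w9"):
    im=cv2.imread(f"pics/{t}.png");c=np.load(t+".npy",allow_pickle=True).item();print(t);saddle(im,c)
o=bot.get_obs();t=o["ee_pos"]-S;print(t@E_,t@N)
E
```

```text
w8
saddle [ 267  209   27   47 1037] along [-50.4 -62.7 -56.6] z [95.2 74.2]
w9
saddle [291 182  27  46 968] along [-49.9 -61.4 -55.6] z [92.5 74. ]
-0.06143124499406857 -0.023860885037561876
```

```bash
python3 - <<'E'
from h import *
im=cv2.imread("pics/w9.png");h=cv2.cvtColor(im,cv2.COLOR_BGR2HSV)
for y in range(178,204,2): print(y,''.join('O' if 8<=h[y,x,0]<=16 and h[y,x,1]>120 else 'm' if h[y,x,1]>120 else '#' if h[y,x,2]<90 else '.' for x in range(284,345)))
E
```

```text
178 mmmO################.............#########.............######
180 mmmmmmO#############.............O########.............######
182 mmmmmmmmmmmOOOOOOOO#.............#########.............Ommmmm
184 mmmmmmmmmmmOOOOOOOO#.............#########.............mmmmmm
186 mmmmmmmmmmmOOOOOOOOO#............#########.............mmmmmm
188 mmmmmmmmmmmOOOOOOOOO.............#########............mmmmmmm
190 mmmmmmmmmmOOOOOOOOOOO............#########............mmmmmmm
192 mmmmmmmmmmOOOOOOOOOOO............#########............mmmmmmm
194 mmmmmmmmmmmOOOOOOOOOO.........Ommmmmmmmmmmmmmmmmmmmmmmmmmmmmm
196 mmmmmmmmmmmOOOOOOOOOOOOOOOOOOOmmmmmmmmmmmmmmmmmmmmmmmmmmmmmmm
198 mmmmmmmmmmOOOOOOOOOOOOOOOOOOOmmmmmmmmmmmmmmmmmmmmmmmmmmmmmmmm
200 mmmmmmmmmOOOOOOOOOOOOOOOOOOOOOOOOOmmmmmmmmmmmmmmmmmmmmmmmmmmm
202 mmmmmmmmmOOOOOOOOOOOOOOOOOOOOOOOOOmmmmmmmmmmmmmmmmmmmmmmmmmmm
```

The finger is still passing above the tab. I'll back off, go 8 mm lower and 4 mm further across, and try again.

```bash
python3 -m crank '[{"gripper":0,"travel":[0,-15,0],"twist":[0,0,0]},{"gripper":0,"travel":[0,0,0],"twist":[0,0,0]},{"gripper":0,"travel":[2,0,9],"twist":[0,0,0]},{"gripper":0,"travel":[0,0,0],"twist":[0,0,0]},{"gripper":0,"travel":[0,3,0],"twist":[0,0,0]},{"gripper":0,"travel":[0,3,0],"twist":[0,0,0]},{"gripper":0,"travel":[0,3,0],"twist":[0,0,0]},{"gripper":0,"travel":[0,3,0],"twist":[0,0,0]},{"gripper":0,"travel":[0,3,0],"twist":[0,0,0]},{"gripper":0,"travel":[0,0,0],"twist":[0,0,0]}]'
python3 - <<'E'
from h import *
im,c=look("w10");saddle(im,c)
h=cv2.cvtColor(im,cv2.COLOR_BGR2HSV)
for y in range(178,222,3): print(y,''.join('O' if 8<=h[y,x,0]<=16 and h[y,x,1]>120 else 'm' if h[y,x,1]>120 else '#' if h[y,x,2]<90 else '.' for x in range(270,345)))
E
```

```text
time: 13.72
ee_pos: [0.5133, -0.3743, 0.0616]
tcp_rot: [-180.0, 40.1, 171.3]
wrist_force: [-0.4, 0.3, 0.1]
opening: -0.0001
grasp_force: 0.0
w10 tip along -61.3 lat -28.1 z 61.6 F [-0.4   0.27  0.07] slope,z0,n,span [-2.000e-02  7.652e+01  1.120e+02  8.225e+01]
saddle [281 170  30  48 931] along [-46.4 -58.6 -52.5] z [92.  73.7]
178 mmmmmmmmmmmmmmmOOO################.............#########.............######
181 mmmmmmmmmmmmmmmOOOOOO#############.............#########.............##m##m
184 mmmmmmmmmmmmmmmOOOOOOOOOOOOOOOOOOO.............#########.............mmmmmm
187 mmmmmmmmmmmmmmmmOOOOOOOOOOOOOOOOOO.............#########.............mmmmmm
190 ...........mmmOOOOOOOOOOOOOOOOOOOO.............#########............mmmmmmm
193 m...........mOOOOOOOOOOOOOOOOOOOOOO............#########............mmmmmmm
196 m..........OmOOOOOOOOOOOOOOOOOOOOOOOOOOOOmmmmmmmmmmmmmmmmmmmmmmmmmmmmmmmmmm
199 ............OOOOOOOOOOOOOOOOOOOOOOOOOOOO...................................
202 ............OOOOOOOOOOOOOOOOOOOOOOOOOOOO...................................
205 ............OOOOOOOOOOOOOOOOOOOOOOOOOOOO...................................
208 ............OOOOOOOOOOOOO#OOOOOOOOOOOOOO...................................
211 ............OOOOOOOOOOOOO#OOOOOOOOOOOOOO...................................
214 ............OOOOOOOOOOOOO##OOOOOOOOOOOOO...................................
217 .............OOOO.O.O....##O...............................................
220 ...........................................................................
```

Contact made: the saddle moved about 3 mm and the arm stayed level. I'll keep pushing.

```bash
python3 -m crank '[{"gripper":0,"travel":[0,2,0],"twist":[0,0,0]},{"gripper":0,"travel":[0,3,0],"twist":[0,0,0]},{"gripper":0,"travel":[0,3,0],"twist":[0,0,0]},{"gripper":0,"travel":[0,3,0],"twist":[0,0,0]},{"gripper":0,"travel":[0,3,0],"twist":[0,0,0]},{"gripper":0,"travel":[0,3,0],"twist":[0,0,0]},{"gripper":0,"travel":[0,3,0],"twist":[0,0,0]},{"gripper":0,"travel":[0,3,0],"twist":[0,0,0]},{"gripper":0,"travel":[0,3,0],"twist":[0,0,0]},{"gripper":0,"travel":[0,3,0],"twist":[0,0,0]},{"gripper":0,"travel":[0,2,0],"twist":[0,0,0]},{"gripper":0,"travel":[0,0,0],"twist":[0,0,0]}]'
python3 - <<'E'
from h import *
im,c=look("w11");saddle(im,c)
E
```

```text
time: 15.28
ee_pos: [0.518, -0.3437, 0.0615]
tcp_rot: [-180.0, 40.1, 171.3]
wrist_force: [1.2, 0.3, 0.3]
opening: 0.0003
grasp_force: 0.0
w11 tip along -30.4 lat -28.1 z 61.5 F [1.16 0.34 0.28] slope,z0,n,span [ -0.29  76.46 149.    97.3 ]
saddle [282 170  30  47 903] along [-15.8 -28.  -21.9] z [91.9 74.1]
```

```bash
python3 -m crank '[{"gripper":0,"travel":[0,3,0],"twist":[0,0,0]},{"gripper":0,"travel":[0,3,0],"twist":[0,0,0]},{"gripper":0,"travel":[0,3,0],"twist":[0,0,0]},{"gripper":0,"travel":[0,3,0],"twist":[0,0,0]},{"gripper":0,"travel":[0,3,0],"twist":[0,0,0]},{"gripper":0,"travel":[0,3,0],"twist":[0,0,0]},{"gripper":0,"travel":[0,2,0],"twist":[0,0,0]},{"gripper":0,"travel":[0,0,0],"twist":[0,0,0]},{"gripper":0,"travel":[0,-12,0],"twist":[0,0,0]},{"gripper":0,"travel":[-12,0,-30],"twist":[0,0,0]},{"gripper":0,"travel":[0,0,0],"twist":[0,0,0]},{"gripper":0,"travel":[0,0,0],"twist":[0,0,0]}]'
python3 - <<'E'
from h import *
im,c=look("w12");saddle(im,c)
h=cv2.cvtColor(im,cv2.COLOR_BGR2HSV)
# prong tops: low-sat blobs over the tube's far edge (against orange): sample 5 mm above edge, z=76 plane lat -11.6+..
f=240/np.tan(np.radians(c["vfov"]/2));T=c["camera_from_world"]
def proj(p):
    q=T[:3,:3]@p+T[:3,3];r=np.hypot(q[0],q[1]);th=np.arctan2(r,q[2]);return 639-(c["cx"]+f*th*q[0]/r),479-(c["cy"]+f*th*q[1]/r)
for sx in(-.042,.042):
  for l in(-.013,.013):
    u,v=proj(S+E_*sx+N*l+[0,0,.076]);u,v=int(round(u)),int(round(v));print(sx,l,u,v)
    for y in range(v-8,v+9,2): print(''.join('m' if h[y,x,1]>120 else '#' if h[y,x,2]<90 else '+' if h[y,x,2]<170 else '.' for x in range(max(0,u-20),min(640,u+21))))
E
```

```text
time: 16.82
ee_pos: [0.5089, -0.3349, 0.0917]
tcp_rot: [180.0, 40.1, 171.2]
wrist_force: [-0.0, 0.6, -0.6]
opening: -0.0001
grasp_force: 0.0
w12 tip along -23.1 lat -17.8 z 91.7 F [-0.02  0.55 -0.65] slope,z0,n,span [ -1.18  76.91 173.   107.09]
saddle [263 213  27  45 978] along [ 2.9 -9.9 -3.5] z [95.6 74.7]
-0.042 -0.013 355 232
mmmmmmmmmmmmmmmmmmmmmmmmmmmmmmmmmmmmmmmmm
mmmmmmmmmmmmmmmmmmmmmmmmmmmmmmmmmmmmmmmmm
mmmmmmmmmmmmmmmmmmmmmmmmmmmmmmmmmmmmmmmmm
mmmmmmmmmmmmmmm.......mmmmmmmmmmmmmmmmmmm
mmmmmmmmmmmmmm.........mmmmmmmmmmmmmmmmmm
mmmmmmmmmmmmmm+++++++++mmmmmmmmmmmmmmmmmm
mmmmmmmmmmmmmm+++++++++mmmmmmmmmmmmmmmmmm
..................++..+..................
...............+.........................
-0.042 0.013 359 263
+++++++++++++++++++++++++++++++++++++++++
+++++++++++++++++++++++++++++++++++++++++
+++++++++++++++++++++++++++++++++++++++++
+++++++++++++++++++++++++++++++++++++++++
+++++++++++++.........++mmmmmmmmmmmmmmmmm
mmmmmmmm.++++..........mmmmmmmmmmmmmmmmmm
mmmmmmmm+++++...........mmmmmmmmmmmmmmmmm
mmmmmmmm+++++++++++++++mmmmmmmmmmmmmmmmmm
mmmmmmmm+++++++++++++++mmmmmmmmmmmmmmmmmm
0.042 -0.013 199 232
...................................mmmmmm
..................................mmmmmmm
..................................mmmmmmm
..................................mmmmmmm
.................++++++++#.......mmmmmmmm
.................+++++++++.......mmmmmmmm
.................+++++++++.......mmmmmmmm
.................+++++++++......mmmmmmmmm
.................++++++++++.....mmmm.....
0.042 0.013 185 262
+++++++++++++++++++++++++++++++++++++++++
+++++++++++++++++++++++++++++++++++++++++
+++++++++++++++++++++++++++++++++++++++++
+++++++++++++++++++++++++++++++++++++++++
++++++++++++++++........+++++++++++++++++
++++++++++++++++........+#+++++++++++++++
###+............+++++++++++++++++++++++++
###+.............++++++++++++++++++++++++
###+..............+++++++++++++++++++++++
```

Slope −1.2° and the saddle is about 3–4 mm short of the edge. One more short push, then I'll lift clear and check from straight over the seat.

```bash
python3 -m crank '[{"gripper":0,"travel":[12,0,30],"twist":[0,0,0]},{"gripper":0,"travel":[0,0,0],"twist":[0,0,0]},{"gripper":0,"travel":[0,9,0],"twist":[0,0,0]},{"gripper":0,"travel":[0,2,0],"twist":[0,0,0]},{"gripper":0,"travel":[0,2,0],"twist":[0,0,0]},{"gripper":0,"travel":[0,2.5,0],"twist":[0,0,0]},{"gripper":0,"travel":[0,0,0],"twist":[0,0,0]},{"gripper":0,"travel":[0,0,0],"twist":[0,0,0]},{"gripper":0,"travel":[0,-12,0],"twist":[0,0,0]},{"gripper":0,"travel":[-24,0,-50],"twist":[0,0,0]},{"gripper":0,"travel":[0,19,0],"twist":[0,0,0]},{"gripper":0,"travel":[0,0,0],"twist":[0,0,0]}]'
python3 -m crank '[{"gripper":0,"travel":[0,0,0],"twist":[0,0,0]},{"gripper":0,"travel":[0,0,0],"twist":[0,0,0]}]'
python3 - <<'E'
from h import *
im,c=look("w13");saddle(im,c)
h=cv2.cvtColor(im,cv2.COLOR_BGR2HSV)
f=240/np.tan(np.radians(c["vfov"]/2));T=c["camera_from_world"]
def proj(p):
    q=T[:3,:3]@p+T[:3,3];r=np.hypot(q[0],q[1]);th=np.arctan2(r,q[2]);return 639-(c["cx"]+f*th*q[0]/r),479-(c["cy"]+f*th*q[1]/r)
def show(p,d=14):
    u,v=(int(round(k)) for k in proj(p));print(u,v,"px/mm",proj(p)[0]-proj(p+E_*.001)[0])
    for y in range(v-d,v+d,2): print(y,''.join('O' if 8<=h[y,x,0]<=16 and h[y,x,1]>120 else 'm' if h[y,x,1]>120 else '#' if h[y,x,2]<90 else '+' if h[y,x,2]<170 else '.' for x in range(u-24,u+25)))
for sx in(-.042,.042): show(S+E_*sx-N*.013+[0,0,.076],8)
show(S+[0,0,.082],24)
E
```

```text
time: 18.38
ee_pos: [0.5089, -0.3115, 0.1154]
tcp_rot: [-180.0, 40.1, 171.3]
wrist_force: [0.6, -0.1, -0.1]
opening: 0.0003
grasp_force: 0.0
time: 18.62
ee_pos: [0.5086, -0.3117, 0.1141]
tcp_rot: [179.9, 40.0, 171.2]
wrist_force: [1.0, -0.2, 0.7]
opening: -0.0002
grasp_force: 0.0
w13 tip along -0.2 lat -14.0 z 114.1 F [ 0.96 -0.18  0.71] slope,z0,n,span [ -1.44  77.21 158.   118.55]
saddle [302 245  33  42 821] along [ 8.2 -8.6 -0.2] z [96.5 74.5]
392 260 px/mm 1.7009967157325718
252 mmmmmmmmmmmmmmmmmmmmmmmmmmmmmmmmmmmmmmmmmmmmmmmmm
254 mmmmmmmmmmmmmmmmmmmmmmmmmmmmmmmmmmmmmmmmmmmmmmmmm
256 mmmmmmmmmmmmmmmmmmmmmmmmmmmmmmmmmmmmmmmmmmmmmmmmm
258 mmmmmmmmmmmmmmmmmm.......mmmmmmmmmmmmmmmmmmmmmmmm
260 mmmmmmmmmmmmmmmmm+.+.......mmmmmmmmmmmmmmmmmmmmmm
262 mmmmmmmmmmmmmmmmm+++++++++mmmmmmmmmmmmmmmmmmmmmmm
264 mmmmmmmmmmmmmmmmm+++++++++mmmmmmmmmmmmmmmmmmmmmmm
266 mmmmmmmmmmmmmmmmm+++++++++.......................
245 260 px/mm 1.6884235198401711
252 ...................mmmmmmmmmmmmmmmmmmmmmmmmmmmmmm
254 ...................mmmmmmmmmmmmmmmmmmmmmmmm.mmmmm
256 ...................mmmmmmmmmmmmmmmmmmm
[... 910 characters left out ...]
65 mmmmmmmmmmmmOOOOOOOOOOOOOOOOOOOOOmmmmmmmmmmmmmmmm
267 mmmmmmmm+++OOOOOOOOOOOOOOOOOOOOOOmmmO+++Ommmmmmmm
269 ........+++.OOOOOOOOOOOOOOOOOOOOO+...........++..
271 ............OOOOOOOOOOOOOOOOOOOOO+...............
273 ..........+OOOOOOOOOOOOOOOOOOOOOO+...............
275 ..........+OOOOOOOOOOOOOOOOOOOOOO+...............
277 ..........+OOOOOOOOOOOOOOOOOOOOOO+...............
279 ...........OOOOOOOOOOOOOOOOOOOOOO++++++++++++++++
281 +++++++++++OOOOOOOOOOO#OOOOOOOOOO++++++++++++++++
283 ++++++++++++OOOOOOOOOO#OOOOOOOOOOO+++++++++++++++
285 +++++++++++OOOOOOOOOOO#OOOOOOOOOOO+++++++++++++++
287 +++++++++++++++++++++++++++++++++++++++++++++++++
289 +++++++++++++++++++++++++++++++++++++++++++++++++
```

The tonearm is floating at about −1.4°, inside the 2.3° limit. The saddle is about 0.5 mm from the edge measured against the forks, and the robot is clear. Handing in.

```bash
python3 -m crank '[{"gripper":0,"travel":[-20,0,-25],"twist":[0,0,0]},{"gripper":0,"travel":[0,0,0],"twist":[0,0,0]},{"gripper":0,"travel":[0,0,0],"twist":[0,0,0]},{"gripper":0,"travel":[0,0,0],"twist":[0,0,0]}]'
python3 - <<'E'
from h import *
im,c=look("w14");saddle(im,c)
print(bot.job_done())
E
```

```text
time: 19.18
ee_pos: [0.5077, -0.3112, 0.1458]
tcp_rot: [179.9, 40.0, 171.2]
wrist_force: [-0.2, 1.0, 0.0]
opening: -0.0003
grasp_force: 0.0
w14 tip along 0.2 lat -13.1 z 145.8 F [-0.22  1.02  0.03] slope,z0,n,span [ -1.6   77.6  131.   120.19]
saddle [304 287  24  37 660] along [ 8.5 -5.   1.7] z [98.4 75.6]
the job is handed in; nothing more can be done
None
```

I handed the job in at 19.2 s (limit 54 s), with the robot clear. The tonearm floats on the seat about 1.4–1.6° weight-end down (limit 2.3°). The saddle is within about 0.5 mm of the edge measured against the forks, though the last, higher view put it nearer 1.7 mm (limit 3 mm). The judge's result was not shown.

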